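# Draw the scraper out of the wax bath

## Robot

A 6-joint arm with a two-finger parallel gripper is mounted at the origin on the work surface. World frame = base frame: x ahead of the robot, y to its left, z up, the work surface at z = 0. Lengths are in m, angles in rad, forces in N, time in s.
With the tool pointing down it reaches from about 0.3 to 0.775 m from the base axis. Payload 14.6 kg.
Tool frame: the origin (TCP) lies midway between the tips of the shut fingers; the grasp point (between the pads) lies 19 mm behind it; z points along the fingers, y is the line along which they close (so a half turn about z gives the same grasp; the last joint's range is limited). The gripper opens to 94 mm and grips with 3 to 60 N. Pads are 16 mm wide; open, the fingers measure 119 mm over their backs; the gripper's body (75 mm by 177 mm) begins 78 mm behind the grasp point.
Start: joints at [1.244, 0.3, 1.521, -0, 1.321, -0.067], TCP at [0.141, 0.532, 0.205] pointing down, gripper open.
Joint ranges: [-3.03, 3.03], [-0.79, 2.21], [0.23, 2.52], [-1.04, 4.18], [0, 3.07], [-2.55, 2.55]. Speed limits (rad/s): [2.22, 2.22, 2.57, 3.14, 3.14, 3.14].

## Interface

Orientations are given as a 3x3 rotation matrix whose columns are the frame's x, y, z axes.
In Python, from bench import bot, camera, calibration gives the robot as it stands. The module is installed in compiled form; this text tells all that it offers.
- The arm moves only by the tool jog_arm, never from a script. Its argument "increments" is text: rows parted by semicolons, each of 7 numbers parted by spaces: the turn, a rotation vector about the tool's x, y, z in rad, then the shift along the tool's x, y, z in cm, then the finger opening in cm, from 0 to 9.4. A call has 1 to 8 rows; each row shifts and turns the commanded pose from where the row before left it, along the tool's axes as they then stand; what a row does not reach is not made up. A row lasts 1/10 s, in which the tool goes at most 50 mm and 8.59 degrees, less where a joint would pass 70% of its speed; a pose out of reach is approached as far as the arm can. A call with a gripper value outside its range is refused whole. The fingers move at their own pace and stop on an object; "force" is the grip in N (left out, the last holds). Time passes only in rows, so rows that do not move let the fingers close. It gives the time, the measured TCP pose, the force, the opening and the grip force at its end, in the units of the state.
- bot.get_state(): the state, without advancing time (a new reading comes with each control period).
- camera(name): name is "side" or "top" or "wrist"; returns the picture (480x640x3 uint8, red, green, blue); there is no depth.
- calibration(name): a dict with "fx", "fy", "cx", "cy" (pixels), "cam_to_world" (4x4, takes a point from camera to world coordinates). Camera axes: x right, y down, z forward; pixel columns grow to the right and rows downward; lengths in m; the calibration is good to about 2 mm. A picture is of the moment at which its call begins: read the wrist's pose just before it. calibration takes no time and is no camera call; for the wrist camera it gives the pose at the moment of the call.
- bot.close_job(): hands the job in; it is judged then, once.
The state is a dict: "time_s": time; "q": joint angles; "qvel": joint speeds; "tau": joint torques, N m; "tcp_pos": TCP position; "ee_rot": TCP orientation; "force": force on the tool from outside, world axes, zero at the start; "moment": the same for the moment, N m; "opening": opening from 0.0 (shut) to 1.0 (fully open); "finger_force": force on a finger pad.
Only numpy, scipy, OpenCV 4.12 (cv2) and the standard library are available. Lean on these libraries where they do the work, as an engineer would, in place of code of your own. Each camera call takes 0.05 s, during which the arm holds its last target. There are 200 camera calls.

## Task

A wax scraper has been left lying on the floor of the cold, empty wax bath, under the fixed cover, and it is longer than the opening in that cover. Tilt it, draw it out through the opening one end first, and finish holding it in the gripper, still, roughly level and with all of it about 10 cm above the cover, over the bath. Leave the things on the bath and on the bench where they are.

Things in the scene. Friction and masses are not known exactly. Their poses are not given: they have to be found in the camera images.
- bath: Fixed white box 240 (its x) x 420 (its y) x 90 high, steel cover on top; place and yaw vary. Origin: centre of its underside. Inside, centred, is a tank 160 (x) x 360 (y): floor 35 above the origin, cover's underside 85, cover's top 90. The only way in is the opening in the cover, 120 (x) x 150 (y), centred
- bath_opening (a point): Centre of the opening, level with the cover's top, 90 above the bench; axes as the bath's
- scraper: Loose, 230 long, about 0.13 kg. Origin: mid-length, on its underside; x from handle to blade, z up. Grey handle: bar 16 wide, 18 high, x -115 to +25; steel blade: strip 26 wide, 4 thick, x +25 to +115, foot at its tip. Balances near x = -20; a 60 N grip on the handle keeps it from swinging. Lies on the tank floor along the bath's y, handle to -y, roughly centred: both ends are under the cover
- handle_end (a point): Middle of the scraper's handle end face (scraper x = -115, 9 above its underside)
- blade_end (a point): Blade end of the scraper (scraper x = +115, 9 above its underside)
- cassettes: Bystander on the cover: stack of three white cassettes, 28 x 41 x 18 high, on the bath's -x side towards its +y end. Origin: centre of underside
- brush: Bystander on the cover: fine brush 155 long, 8 wide, 7 high, lying along the bath's +x edge. Origin: on its underside near the middle
- mould: Bystander on the cover: small steel mould tray 34 x 28 x 12 high, on the bath's -x side towards its -y end. Origin: centre of underside
- reagent: Bystander on the bench: brown bottle, 60 across, 120 high, left of the bath. Origin: centre of underside
- slidebox: Bystander on the bench: blue slide box 85 x 35 x 34 high, left of the bath. Origin: centre of underside
- beaker: Bystander on the bench: glass beaker, 66 across, 85 high, right of the bath. Origin: centre of underside
- block: Bystander on the bench: white wax block 40 x 30 x 30 high, right of the bath. Origin: centre of underside
Mind the look-alikes: they are no part of the job. Of the things that look like the scraper, the smallest one is meant.

How it is judged:
On the way:
1. the scraper stands aslant in the opening: one end above the cover, the other still under it (((height (world z) of handle_end above 0.1 m and height (world z) of blade_end below 0.085 m) or (height (world z) of blade_end above 0.1 m and height (world z) of handle_end below 0.085 m))), for 0.1 s.
At the end, for the whole second after the job is handed in: The scraper is in the gripper's fingers (contact over 2 N) and touches no part of the bath; both its ends are 60 to 200 mm above the cover's top; it is level within 0.4 rad (23 degrees), its middle is within 200 mm of the bath's centre seen from above, and it is still (under 30 mm/s) (height (world z) of handle_end between 0.15 and 0.29 m and height (world z) of blade_end between 0.15 and 0.29 m and angle between scraper's own x axis and vertical between 1.1708 and 1.9708 rad and contact force between the fingers and scraper above 2 N and contact force between scraper and bath below 0.2 N and horizontal distance between scraper and bath below 0.2 m and linear speed of scraper below 0.03 m/s); the arm keeps its last pose, push and grip.
It fails at once if a bystander is moved by more than 20 mm (distance of any of cassettes, brush, mould, reagent, slidebox, beaker, block from where it was at the start of the episode above 0.02 m).
It also fails if it takes over 42 s, if anything falls off the work surface, if the arm or the gripper's body presses on something with over 40 N, if the wrist force passes 120 N, or if a joint passes its speed limit or range.

## Working session

There is one attempt and no reset: what is moved stays moved. The work goes in short steps, Python scripts to look and compute and a tool call to move; the robot and the scene stay as the last step left them, time stands still between calls to the robot, and variables do not carry over. Pictures are saved under pics/ and viewed, at most 10 in all, crops included, and the job is handed in when it is done.

Besides the shell and the picture viewer there is one more tool, called after "Call:" by a JSON object that holds its "name" and its "arguments", one argument or row to a line. jog_arm: Moves the arm, as the interface text tells. Its arguments: {"type":"object","properties":{"increments":{"type":"string"},"force":{"type":"number"}},"required":["increments"]}

```bash
mkdir -p pics; python3 - <<'E'
from bench import bot,camera,calibration
import cv2,numpy as np
for n in("top","side","wrist"):
    im=camera(n); cv2.imwrite(f"pics/{n}0.png",im[:,:,::-1]); c=calibration(n); print(n,c["fx"],c["fy"],c["cx"],c["cy"],np.round(c["cam_to_world"],3).tolist())
s=bot.get_state();print(s["time_s"],np.round(s["ee_rot"],3).tolist(),s["tcp_pos"])
E
```

```text
top 489.2426995110512 489.2426995110512 317.93096643421745 238.28536122333898 [[0.021, -0.988, 0.155, 0.245], [-1.0, -0.019, 0.016, -0.005], [-0.013, -0.155, -0.988, 1.346], [0.0, 0.0, 0.0, 1.0]]
side 552.8918402933085 552.8918402933085 322.17022017772575 236.95548540329392 [[0.969, -0.167, 0.181, 0.205], [-0.246, -0.64, 0.728, -1.008], [-0.005, -0.75, -0.661, 0.975], [0.0, 0.0, 0.0, 1.0]]
wrist 411.769165611533 411.769165611533 316.61116285200336 241.7066406396115 [[0.256, 0.933, 0.254, 0.067], [0.967, -0.247, -0.068, 0.551], [-0.001, 0.263, -0.965, 0.384], [0.0, 0.0, 0.0, 1.0]]
0.15 [[-0.966, 0.257, -0.0], [0.257, 0.966, -0.001], [0.0, -0.001, -1.0]] [0.14122763 0.53137396 0.20505111]
```

View pics/top0.png

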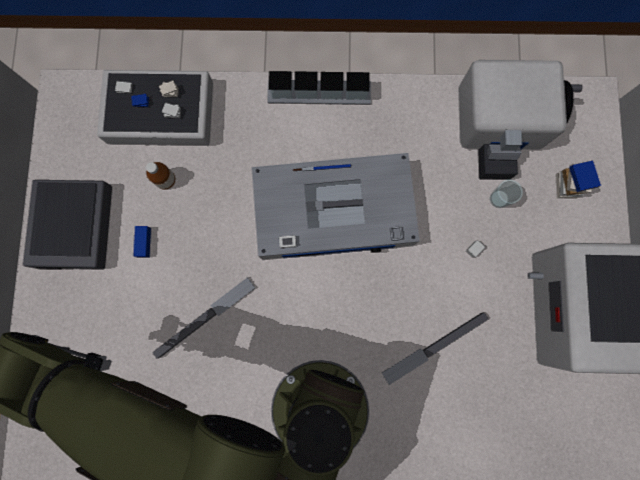

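View pics/side0.png

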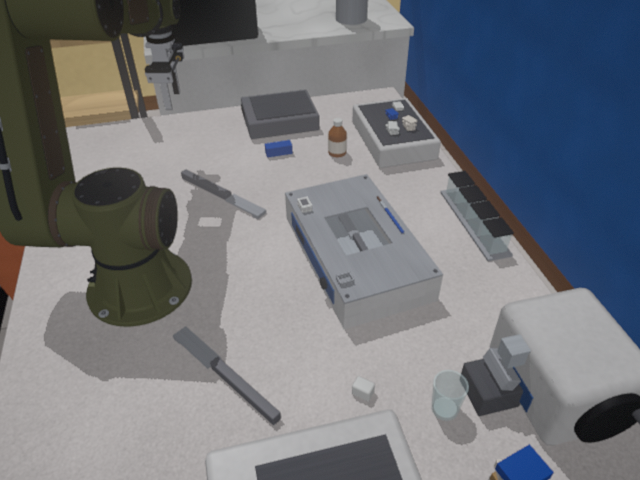

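The top view shows three candidates for the scraper: (205,318) on the bench, (436,348) on the bench, and (340,206) inside the bath opening. The description (smallest, under the cover) fits the one at (340,206). I'll check it in a close crop. The cassettes are at (288,242), the mould at (397,233) and the brush at (325,168). The side view agrees, with the bath at (360,245).

```bash
cat > h.py <<'E'
import numpy as np
from bench import calibration
def ray(n,u,v,z,c=None):
    c=c or calibration(n); T=c["cam_to_world"]; d=T[:3,:3]@np.array([(u-c["cx"])/c["fx"],(v-c["cy"])/c["fy"],1]); o=T[:3,3]
    return o+d*(z-o[2])/d[2]
E
python3 - <<'E'
import cv2,numpy as np
from h import ray
im=cv2.imread("pics/top0.png")
cv2.imwrite("pics/crop1.png",cv2.resize(im[145:265,245:430],None,fx=4.3,fy=4.3,interpolation=cv2.INTER_CUBIC)[:600,:800])
for n,ps in(("top",[(253,167),(407,154),(421,243),(260,257)]),("side",[(286,190),(366,178),(439,271),(348,304)])):
    P=np.array([ray(n,*p,.09) for p in ps]); print(n,P.round(3).tolist(),P.mean(0),[np.linalg.norm(P[i]-P[i-1]).round(3) for i in range(4)])
E
```

```text
top [[0.631, 0.192, 0.09], [0.674, -0.218, 0.09], [0.435, -0.252, 0.09], [0.39, 0.164, 0.09]] [ 0.53244507 -0.02842248  0.09      ] [np.float64(0.242), np.float64(0.412), np.float64(0.242), np.float64(0.418)]
side [[0.401, 0.175, 0.09], [0.625, 0.174, 0.09], [0.675, -0.213, 0.09], [0.448, -0.257, 0.09]] [ 0.53724429 -0.03012915  0.09      ] [np.float64(0.434), np.float64(0.224), np.float64(0.39), np.float64(0.231)]
```

View pics/crop1.png

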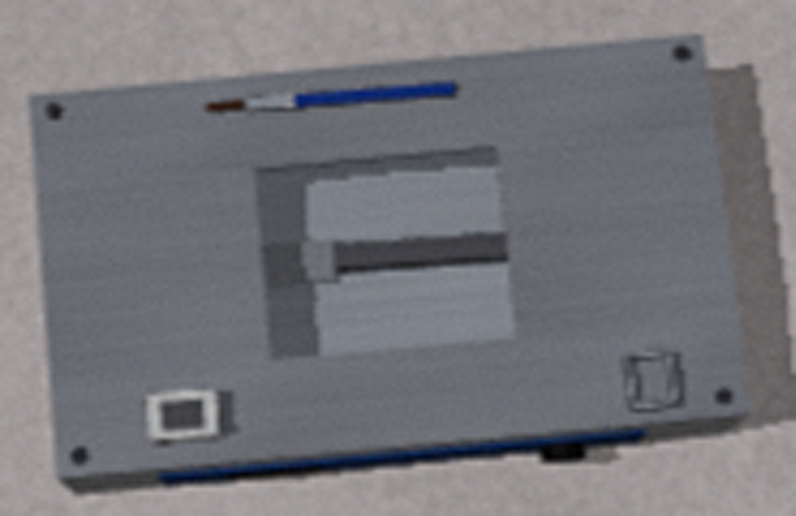

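The crop confirms the choice. The dark handle runs from crop (337,258) to (508,247), and the lighter, wider blade lies to its left (+y). The opening corners are at crop (257,168), (497,148), (516,337) and (270,355).

```bash
cat >> h.py <<'E'
from scipy.spatial.transform import Rotation as Ro, Slerp
from bench import bot
def plan(p1,R1,n,grip):
    s=bot.get_state(); p0=s["tcp_pos"]; R0=Ro.from_matrix(s["ee_rot"]); R1=Ro.from_matrix(R1)
    t=np.linspace(0,1,n+1); R=Slerp([0,1],Ro.concatenate([R0,R1]))(t); d=(np.array(p1)-p0)/n
    for k in range(0,n,8):
        print("; ".join(" ".join(f"{x:.3g}" for x in [*(R[i].inv()*R[i+1]).as_rotvec().round(3),*(100*R[i].inv().apply(d)).round(2),grip]) for i in range(k,min(k+8,n))))
def show():
    s=bot.get_state(); print(s["time_s"],s["tcp_pos"].round(4),s["ee_rot"].round(3).tolist(),s["force"].round(1),s["opening"],s["finger_force"])
E
python3 - <<'E'
from h import *
f=lambda x,y:(245+(x+.5)/4.3-.5,145+(y+.5)/4.3-.5)
P=np.array([ray("top",*f(*p),.09) for p in[(257,168),(497,148),(516,337),(270,355)]])
print(P.round(3).tolist(),P.mean(0),[np.linalg.norm(P[i]-P[i-1]).round(3) for i in range(4)])
a,b=P[0]-P[1],P[3]-P[2]; yw=np.arctan2(-(a+b)[0],(a+b)[1]); print("yaw",yw)
c=P.mean(0); X=np.array([np.cos(yw),np.sin(yw),0]);Y=np.array([-X[1],X[0],0])
for n,p,z in(("junction",(335,256),.053),("hmid",(500,248),.053),("cass",(182,415),.108),("mould",(655,380),.102)):
    q=ray("top",*f(*p),z)-c; print(n,(q@X).round(3),(q@Y).round(3))
R=np.c_[Y,X,[0,0,-1]]; plan(c+[0,0,.13]-.02*Y-.0*X,R,16,4)
E
```

```text
[[0.588, 0.054, 0.09], [0.603, -0.094, 0.09], [0.485, -0.106, 0.09], [0.471, 0.043, 0.09]] [ 0.53650273 -0.0256205   0.09      ] [np.float64(0.117), np.float64(0.148), np.float64(0.119), np.float64(0.15)]
yaw 0.09795841166315625
junction 0.008 0.03
hmid 0.005 -0.074
cass -0.094 0.129
mould -0.094 -0.154
-0 0 0.076 -3.33 -2.85 -0.09 4; -0 0 0.076 -3.53 -2.59 -0.09 4; -0 0 0.076 -3.72 -2.31 -0.09 4; -0 0 0.076 -3.88 -2.02 -0.09 4; -0 0 0.076 -4.02 -1.72 -0.09 4; -0 0 0.076 -4.14 -1.41 -0.09 4; -0 0 0.076 -4.24 -1.1 -0.09 4; -0 0 0.076 -4.31 -0.77 -0.09 4
-0 0 0.076 -4.36 -0.44 -0.09 4; -0 0 0.076 -4.38 -0.11 -0.09 4; -0 0 0.076 -4.37 0.22 -0.09 4; -0 0 0.076 -4.34 0.55 -0.09 4; -0 0 0.076 -4.29 0.88 -0.09 4; -0 0 0.076 -4.21 1.2 -0.09 4; -0 0 0.076 -4.11 1.52 -0.09 4; -0 0 0.076 -3.98 1.82 -0.09 4
```

Call:
{"name": "jog_arm", "arguments": {
  "increments": "0 0 0.076 -3.3 -2.9 -0.1 4; 0 0 0.076 -3.5 -2.6 -0.1 4; 0 0 0.076 -3.7 -2.3 -0.1 4; 0 0 0.076 -3.9 -2.0 -0.1 4; 0 0 0.076 -4.0 -1.7 -0.1 4; 0 0 0.076 -4.1 -1.4 -0.1 4; 0 0 0.076 -4.2 -1.1 -0.1 4; 0 0 0.076 -4.3 -0.8 -0.1 4"
}}

```text
time_s: 0.95
tcp_pos: [0.3388, 0.242, 0.2135]
ee_rot: [[-0.644, 0.765, 0.0], [0.765, 0.644, 0.0], [-0.0, 0.0, -1.0]]
force: [1.4, 0.8, 0.6]
opening: 0.43
finger_force: 0.0
```

Call:
{"name": "jog_arm", "arguments": {
  "increments": "0 0 0.076 -4.4 -0.4 -0.1 4; 0 0 0.076 -4.4 -0.1 -0.1 4; 0 0 0.076 -4.4 0.2 -0.1 4; 0 0 0.076 -4.3 0.6 -0.1 4; 0 0 0.076 -4.3 0.9 -0.1 4; 0 0 0.076 -4.2 1.2 -0.1 4; 0 0 0.076 -4.1 1.5 -0.1 4; 0 0 0.076 -4.0 1.8 -0.1 4"
}}

```text
time_s: 1.75
tcp_pos: [0.5379, -0.0471, 0.2213]
ee_rot: [[-0.092, 0.996, -0.0], [0.996, 0.092, 0.0], [0.0, -0.0, -1.0]]
force: [-0.1, 0.7, 0.4]
opening: 0.426
finger_force: 0.0
```

```bash
python3 - <<'E'
from h import *
from bench import camera
import cv2
show(); c=calibration("wrist"); im=camera("wrist"); cv2.imwrite("pics/w1.png",im[:,:,::-1]); np.save("w1.npy",c["cam_to_world"]); print(bot.get_state()["q"].round(2))
E
```

```text
1.75 [ 0.5379 -0.0471  0.2213] [[-0.092, 0.996, -0.0], [0.996, 0.092, 0.0], [0.0, -0.0, -1.0]] [-0.1  0.7  0.4] 0.4259306232484642 0.0
[-0.16  0.27  1.52 -0.    1.35 -0.25]
```

View pics/w1.png

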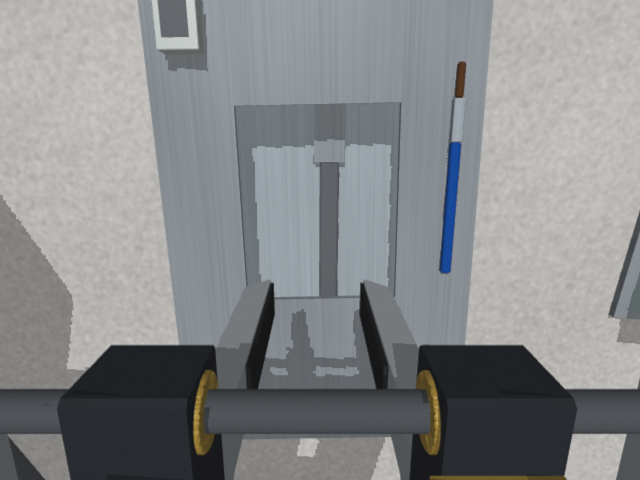

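The wrist view shows the opening with corners at about (236,107), (400,103), (395,296) and (247,297). The handle runs from (329,163) at the blade joint to (328,296). The picture top is +y, and the fingers are lined up with the bath x.

```bash
python3 - <<'E'
from h import *
P=np.array([ray("wrist",*p,.09) for p in[(236,107),(400,103),(395,296),(247,297)]])
print(P.round(3).tolist(),P.mean(0).round(4),[np.linalg.norm(P[i]-P[i-1]).round(3) for i in range(4)])
L=[ray("wrist",*p,.053) for p in[(329,163),(328,296)]]; print(np.round(L,4))
s=bot.get_state();R=s["ee_rot"]
print("tool frame: opening", (R.T@(P.mean(0)-s["tcp_pos"])).round(4),"hand",[(R.T@(l-s["tcp_pos"])).round(4) for l in L],"edges dir",(R.T@(P[0]-P[3])).round(3),(R.T@(P[1]-P[2])).round(3))
E
```

```text
[[0.474, 0.035, 0.09], [0.591, 0.047, 0.09], [0.607, -0.1, 0.09], [0.488, -0.111, 0.09]] [ 0.5401 -0.0321  0.09  ] [np.float64(0.146), np.float64(0.117), np.float64(0.148), np.float64(0.12)]
[[ 0.5456 -0.0017  0.053 ]
 [ 0.5556 -0.1198  0.053 ]]
tool frame: opening [0.0194 0.0016 0.1309] hand [array([0.0493, 0.0096, 0.1679]), array([-0.0693,  0.0097,  0.168 ])] edges dir [ 0.146 -0.001 -0.   ] [ 0.148 -0.004 -0.   ]
```

Call:
{"name": "jog_arm", "arguments": {
  "increments": "0 0 0 0.4 0.95 3 4; 0 0 0 0 0 3 4; 0 0 0 0 0 3 4; 0 0 0 0 0 3 4; 0 0 0 0 0 2.5 4; 0 0 0 0 0 2 4; 0 0 0 0 0 1.2 4; 0 0 0 0 0 0.4 4"
}}

```text
time_s: 2.6
tcp_pos: [0.5458, -0.0403, 0.0394]
ee_rot: [[-0.095, 0.995, -0.002], [0.995, 0.095, 0.0], [0.0, -0.002, -1.0]]
force: [0.2, -0.2, 0.5]
opening: 0.426
finger_force: 0.0
```

Call:
{"name": "jog_arm", "arguments": {
  "increments": "0 0 0 0 0 0 0; 0 0 0 0 0 0 0; 0 0 0 0 0 0 0; 0 0 0 0 0 0 0; 0 0 0 0 0 0 0; 0 0 0 0 0 0 0",
  "force": 60
}}

```text
time_s: 3.2
tcp_pos: [0.5467, -0.0405, 0.0413]
ee_rot: [[-0.095, 0.995, 0.001], [0.995, 0.095, -0.0], [-0.0, 0.001, -1.0]]
force: [-0.4, -0.1, 5.8]
opening: 0.162
finger_force: 60.0
```

Call:
{"name": "jog_arm", "arguments": {
  "increments": "0 0 0 0 0 -0.5 0; 0 0 0 0 0 -0.5 0; 0 0 0 1 0 0 0; 0 0 0 1 0 0 0; 0 0 0 1 0 0 0; 0 0 0 1 0 0 0; 0 0 0 0.8 0 0 0; 0 0 0 0 0 0 0"
}}

```text
time_s: 4.0
tcp_pos: [0.5416, 0.0085, 0.0504]
ee_rot: [[-0.096, 0.995, -0.0], [0.995, 0.096, 0.0], [0.0, -0.0, -1.0]]
force: [-0.5, 0.2, -1.3]
opening: 0.163
finger_force: 60.0
```

```bash
python3 - <<'E'
from h import *
from bench import camera
import cv2
show(); im=camera("top"); im2=camera("side")
cv2.imwrite("pics/c2.png",np.hstack([cv2.resize(im[150:260,250:420],None,fx=2.3,fy=2.3),cv2.resize(im2[140:300,290:460],(391,253))])[:,:,::-1] if False else cv2.resize(im2[160:320,270:450],None,fx=4,fy=3.7)[:,:,::-1])
E
```

```text
4.0 [0.5416 0.0085 0.0504] [[-0.096, 0.995, -0.0], [0.995, 0.096, 0.0], [0.0, -0.0, -1.0]] [-0.5  0.2 -1.3] 0.1632093296448952 59.99666512012482
```

View pics/c2.png

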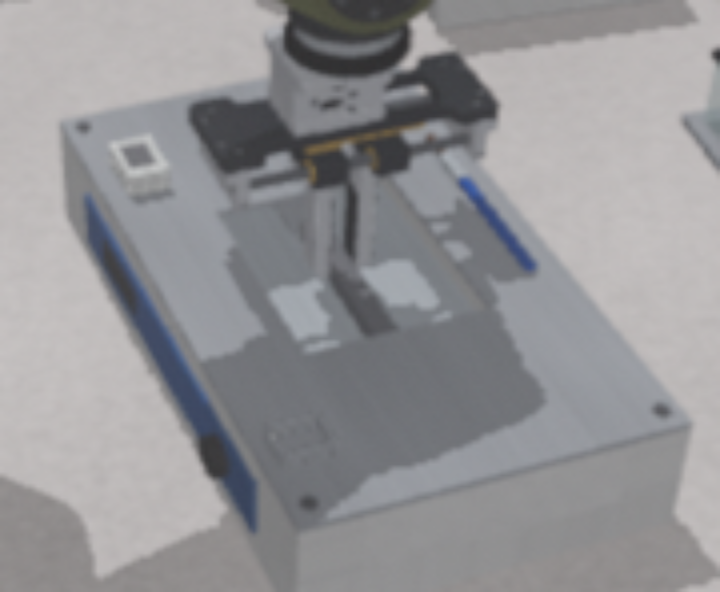

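The side crop shows the handle held, with its end near the opening's near lip at crop (375,330). The bystanders are untouched. Next I tilt the handle end up while raising it.

Call:
{"name": "jog_arm", "arguments": {
  "increments": "0 -0.035 0 0 0 -0.37 0; 0 -0.035 0 0 0 -0.37 0; 0 -0.035 0 -0.02 0 -0.37 0; 0 -0.035 0 -0.04 0 -0.37 0; 0 -0.035 0 -0.05 0 -0.37 0; 0 -0.035 0 -0.06 0 -0.37 0; 0 0 0 0 0 0 0"
}}

```text
time_s: 4.8
tcp_pos: [0.5419, 0.0077, 0.073]
ee_rot: [[-0.093, 0.995, 0.02], [0.973, 0.095, -0.208], [-0.209, 0.0, -0.978]]
force: [-0.1, -0.5, -2.0]
opening: 0.164
finger_force: 60.0
```

```bash
python3 - <<'E'
from h import *
from bench import camera
import cv2
show(); im2=camera("side")
cv2.imwrite("pics/c3.png",cv2.resize(im2[160:320,270:450],None,fx=4,fy=3.7)[:,:,::-1])
E
```

```text
4.8 [0.5419 0.0077 0.073 ] [[-0.093, 0.995, 0.02], [0.973, 0.095, -0.208], [-0.209, 0.0, -0.978]] [-0.1 -0.5 -2. ] 0.16426801155944307 59.99675273895264
```

View pics/c3.png

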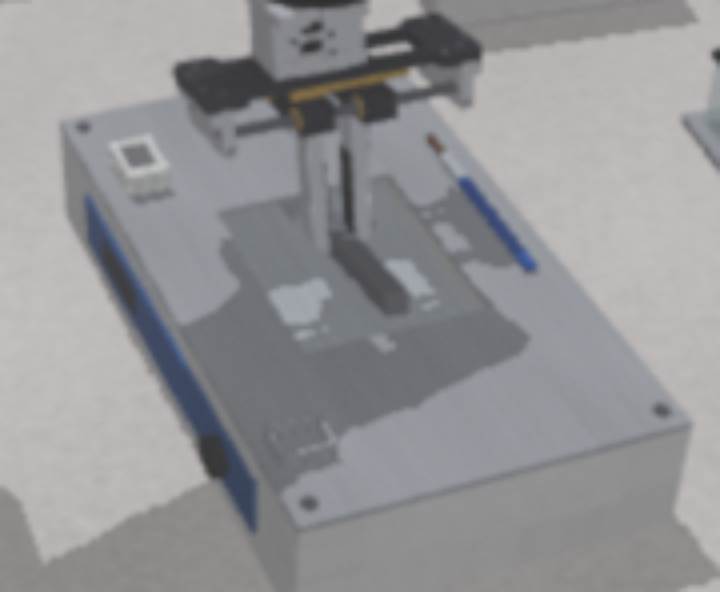

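The side crop shows the handle end at (395,300), risen out of the opening. Only the scraper's weight shows on the wrist, so it is touching nothing. Next I pull and tilt together.

Call:
{"name": "jog_arm", "arguments": {
  "increments": "0 -0.035 0 -1.0 0 -0.32 0; 0 -0.035 0 -1.0 0 -0.32 0; 0 -0.052 0 -1.1 0 -0.3 0; 0 -0.052 0 -1.1 0 -0.3 0; 0 -0.052 0 -1.1 0 -0.3 0; 0 0 0 0 0 0 0"
}}

```text
time_s: 5.45
tcp_pos: [0.5461, -0.0388, 0.1027]
ee_rot: [[-0.086, 0.996, 0.04], [0.902, 0.095, -0.42], [-0.422, -0.0, -0.907]]
force: [0.0, -0.9, -2.1]
opening: 0.166
finger_force: 60.0
```

Call:
{"name": "jog_arm", "arguments": {
  "increments": "0 -0.029 0 -1.6 0 0.14 0; 0 -0.029 0 -1.6 0 0.14 0; 0 -0.029 0 -1.6 0 0.14 0; 0 0 0 0 0 0 0; 0 0 0 0 0 0 0"
}}

```text
time_s: 5.95
tcp_pos: [0.5501, -0.0828, 0.12]
ee_rot: [[-0.082, 0.996, 0.047], [0.864, 0.094, -0.495], [-0.497, -0.0, -0.867]]
force: [0.1, -0.5, -1.9]
opening: 0.163
finger_force: 60.0
```

```bash
python3 - <<'E'
from h import *
from bench import camera
import cv2
show(); im2=camera("side")
cv2.imwrite("pics/c4.png",cv2.resize(im2[130:320,270:450],None,fx=4,fy=3.1)[:,:,::-1])
E
```

```text
5.95 [ 0.5501 -0.0828  0.12  ] [[-0.082, 0.996, 0.047], [0.864, 0.094, -0.495], [-0.497, -0.0, -0.867]] [ 0.1 -0.5 -1.9] 0.16302225653111285 59.99675452709198
```

View pics/c4.png

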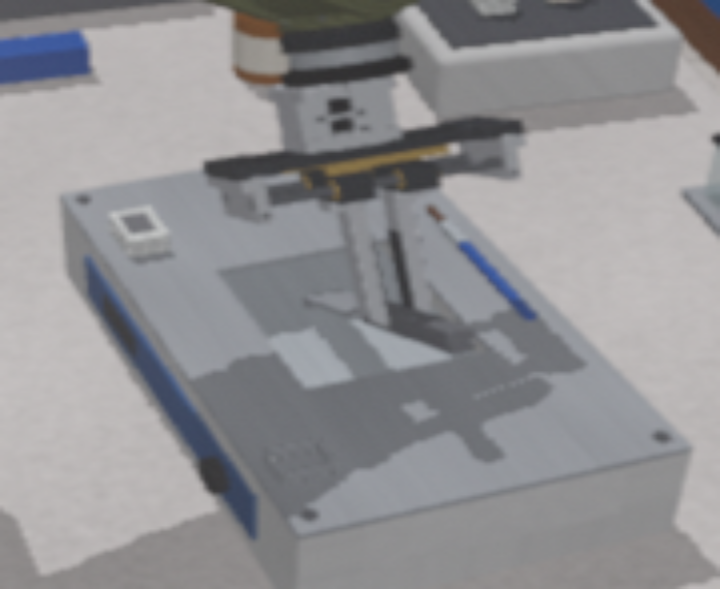

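The side crop shows the scraper aslant in the opening, with the blade tip near (310,300) and the handle end near (470,345). I'll check this against the kinematics.

```bash
python3 - <<'E'
from h import *
s=bot.get_state();R=s["ee_rot"];p=s["tcp_pos"];c=calibration("side");T=np.linalg.inv(c["cam_to_world"])
o=np.array([.538,-.029,.09]);Y=np.array([-.095,.995,0]);X=np.array([.995,.095,0])
for d in(.135,-.095):
    w=p+R[:,0]*d; q=T@np.r_[w,1]; u,v=c["fx"]*q[0]/q[2]+c["cx"],c["fy"]*q[1]/q[2]+c["cy"]
    print(w.round(3),"crop",((u-270)*4).round(),((v-130)*3.1).round(),"bath x,y",((w-o)@X).round(3),((w-o)@Y).round(3))
E
```

```text
[0.539 0.034 0.053] crop 320.0 295.0 bath x,y 0.007 0.063
[ 0.558 -0.165  0.167] crop 461.0 342.0 bath x,y 0.007 -0.137
```

Call:
{"name": "jog_arm", "arguments": {
  "increments": "0 0 0 -0.6 0 -1.0 0; 0 0 0 -0.9 0 -1.6 0; 0 0 0 -0.9 0 -1.6 0; 0 0 0 -0.9 0 -1.6 0; 0 0 0 -0.7 0 -1.2 0; 0 0 0 -0.5 0 -0.8 0; 0 0 0 0 0 0 0; 0 0 0 0 0 0 0"
}}

```text
time_s: 6.8
tcp_pos: [0.5501, -0.083, 0.21]
ee_rot: [[-0.082, 0.995, 0.047], [0.863, 0.095, -0.497], [-0.499, -0.001, -0.866]]
force: [-0.5, 0.6, -1.2]
opening: 0.161
finger_force: 60.0
```

Call:
{"name": "jog_arm", "arguments": {
  "increments": "0 0.05 0 0 0 0 0; 0 0.08 0 0 0 0 0; 0 0.09 0 0 0 0 0; 0 0.09 0 0 0 0 0; 0 0.09 0 0 0 0 0; 0 0.08 0 0 0 0 0; 0 0.04 0 0 0 0 0; 0 0 0 0 0 0 0"
}}

```text
time_s: 7.6
tcp_pos: [0.55, -0.0839, 0.2095]
ee_rot: [[-0.093, 0.996, -0.002], [0.996, 0.093, -0.002], [-0.002, -0.002, -1.0]]
force: [-0.1, 0.4, -2.4]
opening: 0.167
finger_force: 60.0
```

Call:
{"name": "jog_arm", "arguments": {
  "increments": "0 0 0 0 0 0 0; 0 0 0 0 0 0 0; 0 0 0 0 0 0 0; 0 0 0 0 0 0 0; 0 0 0 0 0 0 0; 0 0 0 0 0 0 0"
}}

```text
time_s: 8.2
tcp_pos: [0.5503, -0.083, 0.2106]
ee_rot: [[-0.095, 0.995, 0.0], [0.995, 0.095, -0.003], [-0.003, 0.0, -1.0]]
force: [-0.1, -0.2, -1.7]
opening: 0.161
finger_force: 60.0
```

```bash
python3 - <<'E'
from h import *
from bench import camera
import cv2
show(); im2=camera("side")
cv2.imwrite("pics/c5.png",cv2.resize(im2[100:320,250:470],None,fx=3.5,fy=2.7)[:,:,::-1])
s=bot.get_state();R=s["ee_rot"];p=s["tcp_pos"];c=calibration("side");T=np.linalg.inv(c["cam_to_world"])
for d in(.135,-.095):
    w=p+R[:,0]*d; q=T@np.r_[w,1]; u,v=c["fx"]*q[0]/q[2]+c["cx"],c["fy"]*q[1]/q[2]+c["cy"]
    print(w.round(3),"crop",((u-250)*3.5).round(),((v-100)*2.7).round())
E
```

```text
8.2 [ 0.5503 -0.083   0.2106] [[-0.095, 0.995, 0.0], [0.995, 0.095, -0.003], [-0.003, 0.0, -1.0]] [-0.1 -0.2 -1.7] 0.16139037533191303 59.99663829803467
[0.538 0.051 0.21 ] crop 347.0 192.0
[ 0.559 -0.178  0.211] crop 488.0 348.0
```

View pics/c5.png

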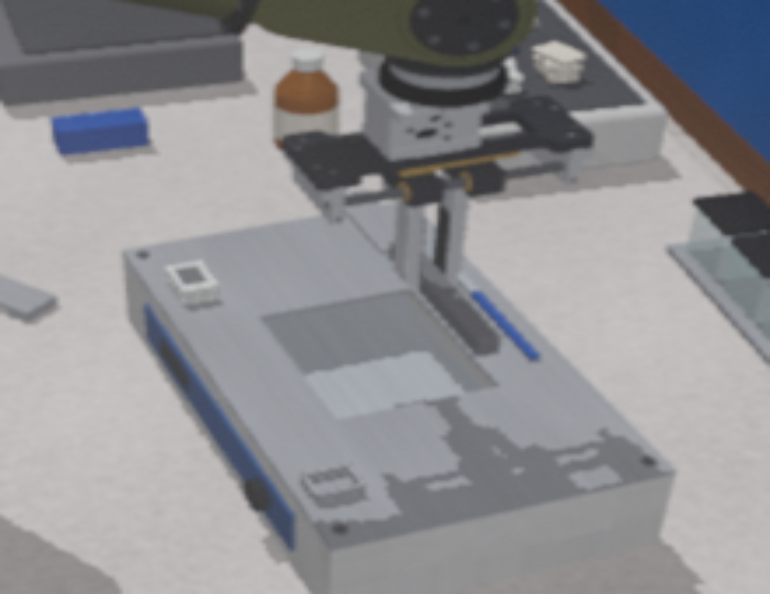

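The side crop shows the scraper held level and clear of the bath. The handle end is at (487,342), where it was predicted to be, and the bystanders have not moved.

```bash
python3 -c "
from bench import bot
print(bot.close_job())"
```

```text
the job is handed in; nothing more can be done
None
```

The scraper was tilted, drawn out handle end first and handed in held level at 60 N, about 12 cm above the cover over the bath, with no bystander seen to move; the hand-in returned no verdict.

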